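# Dip the oil caddy and show the gauge rod

## Robot

A 6-joint arm with a two-finger parallel gripper is mounted at the origin on the work surface. World frame = base frame: x ahead of the robot, y to its left, z up, the work surface at z = 0. Lengths are in mm, angles in rad, forces in N, time in s.
With the tool pointing down it reaches from about 275 to 750 mm from the base axis. Payload 10.2 kg.
Tool frame: the origin (TCP) lies at the centre of the arm's flange, where the gripper is bolted on; the fingertips stand 173 mm ahead of it and the grasp point (between the pads) lies 155 mm ahead of it; z points along the fingers, y is the line along which they close (so a half turn about z gives the same grasp; the last joint's range is limited). The gripper opens to 85 mm and grips with 20 to 120 N. Pads are 22 mm wide; open, the fingers measure 114 mm over their backs; the gripper's body (76 mm by 85 mm) begins 54 mm behind the grasp point. The pads swing forward as they close: fully open they stand 13 mm farther back than shut.
Start: joints at [-1.536, 0.313, 1.498, -0, 1.331, -0.223], TCP at [133.837, -507.661, 404.694] pointing down, gripper open.
Joint ranges: [-2.94, 2.94], [-0.97, 2.17], [0.19, 2.56], [-1.23, 4.37], [0.02, 3.11], [-2.88, 2.88]. Speed limits (rad/s): [2.39, 2.39, 3.01, 3.14, 3.14, 3.14].

## Interface

Orientations are given as a unit quaternion [w, x, y, z].
In Python, from rig import status, capture, camera_info, ticket gives the robot as it stands.
- The arm moves only by the shell command python3 -m crank 'ROWS' [FORCE]. ROWS is JSON, a list of rows, each a list of 7 numbers: the shift along the tool's x, y, z as a fraction of full scale, then the turn, a rotation vector about the tool's x, y, z as a fraction of full scale, then the closure, from 0 (fully open) to 1 (shut). A call has 1 to 12 rows; each row is the pose to reach, as a shift and turn from the pose commanded when the call began, along the tool's axes at that moment; what a row does not reach only later rows make up. Full scale, the value 1, is 0.1 m for a shift and 45 degrees for a turn. A row lasts 1/10 s, in which the tool goes at most 50 mm and 8.59 degrees, less where a joint would pass 70% of its speed; a pose out of reach is approached as far as the arm can. A call with a number of a shift or a turn outside -1 to 1 is refused whole. A call with a gripper value outside its range is refused whole. The fingers move at their own pace and stop on an object; FORCE is the grip in N (left out, the last holds). Time passes only in rows, so rows that repeat a pose let the fingers close. It gives the time, the measured TCP pose, the force, the opening and the grip force at its end, in the units of the state.
- status.sense(): the state, without advancing time (a new reading comes with each control period).
- capture(name): name is "scene" or "top"; returns (picture, depth): 384x512x3 uint8, red, green, blue; 384x512 float32, mm along the optical axis (not along the pixel's ray), 0 where there is no reading.
- camera_info(name): a dict with "K" (3x3 intrinsics, pixels), "D" ([k1, k2, p1, p2, k3] as OpenCV has them; the pictures are not rectified), "camera_from_world" (4x4, takes a point from world to camera coordinates). Camera axes: x right, y up, looking along -z (the intrinsics and any distortion apply to the point x, -y, -z); pixel columns grow to the right and rows downward; lengths in mm; the calibration is good to about 2 mm. A picture is of the moment at which its call begins. camera_info takes no time and is no camera call.
- ticket.finish_job(): hands the job in; it is judged then, once.
The state is a dict: "time_s": time; "joints": joint angles; "dq": joint speeds; "tau": joint torques, N m; "eef_pos": TCP position; "ee_rot": TCP orientation; "force": force on the tool from outside, world axes, zero at the start; "wrist_torque": the same for the moment, N m; "grip_width": opening from 0.0 (shut) to 1.0 (fully open); "grip_force": force on a finger pad.
Only numpy, scipy, OpenCV 4.12 (cv2) and the standard library are available. Lean on these libraries where they do the work, as an engineer would, in place of code of your own. Each camera call takes 0.05 s, during which the arm holds its last target. There are 200 camera calls.

## Task

Check the fryer's oil caddy: first press its red vent pedal down to the stop with the gripper and let it spring up, then take the gauge rod from its stand, slide it into the slanted brass guide tube until the collar sits on the mouth, without forcing it, and draw it right out again. Finish still holding the rod in the gripper for reading: level and still, white scale side up, its tip about 10 cm above the table over the middle of the white drip tray, touching nothing else. Leave everything else on the bench where it stands.

Things in the scene. Friction and masses are not known exactly. Their poses are not given: they have to be found in the camera images.
- rod: Gauge rod, 270 mm long, 0.16 kg, lying level in its stand. Origin on its centre line in the front face of the brass collar (35 mm across, x = -8 to 0 mm); x runs along the shank to the tip, z points out of the white scale side (up at the start, origin 45 mm above the table). Steel shank 10 mm thick from x = 0 to 140, last 8 tapered.
- rod_grip (a point): middle of the rod's blue handle, at rod x = -53 mm: a bar 90 mm long in rod x, 18 mm wide in y, 26 mm high in z; grip it across y. Behind it a 10 mm square steel stub reaches to rod x = -130
- rod_tip (a point): the tip of the gauge rod, on its centre line, 140 mm ahead of the collar's front face
- stand: grey fixed rod stand: base plate 260 x 60 x 8 mm along its x; origin on the table exactly below the rod's origin, x along the rod towards its tip, z up. Two forks, open at the top, 12 mm thick, 28 mm wide and up to 54 mm high, hold the shank at x = +70 and the stub at x = -115; the rod lifts straight up out of them and the handle between is free
- caddy: fixed stainless oil caddy, 140 (x) x 170 (y) x 140 mm tank (carry handle and cap up to 165 mm); origin under its centre on the table, z up. The vent pedal is on its -x face, the guide tube rises from its -y face
- guide: brass guide tube fixed to the caddy. Origin at the centre of its mouth, 150 mm above the table; z along the tube outwards, away from the caddy and 30 degrees above level; x level, y leans upward, 30 degrees off vertical. Bore 13 mm, funnelled over the outer 12 mm to 27 mm at the mouth, outside 38 mm. It takes the whole shank; the collar stops on the mouth with both origins together
- vent_pedal (a joint): angle of the red vent pedal hinged on the caddy: 0 up, 0.30 rad down at its stop. A spring brings it up; at the pad's middle it takes about 2 N to start and 9 N at the stop
- pedal_pad (a point): middle of the top of the red pedal pad (60 mm long, 70 mm wide, 82 mm above the table when up); the hinge lies 80 mm from it along the caddy's +x and level with the pedal, so the pad's middle sinks about 24 mm
- tray: white fixed drip tray, 120 x 120 mm, rim 20 mm high; origin under its centre on the table
- jar: bystander, leave alone: dark jar with white lid, 84 mm across, 130 mm high; origin at its underside
- tin: bystander, leave alone: small tin with green label, 52 mm across, 50 mm high; origin at its underside
- ramekin: bystander, leave alone: white ramekin, 72 mm across, 40 mm high; origin at its underside
- spatula: bystander, leave alone: wooden spatula lying along its x, under 30 mm high; origin at its underside
- cup: bystander, leave alone: plain metal measuring cup, 56 mm across, 60 mm high; origin at its underside
Mind the look-alikes: they are no part of the job. There is more than one size of the tray; the one meant has the size given above.

How it is judged:
By the outcome, as a careful person would: the job done as asked, in the order asked, and still so for the second after the job is handed in, while the arm keeps its last pose, push and grip.
It also fails if it takes over 67 s, if anything falls off the work surface, if the arm or the gripper's body presses on something with over 40 N, if the wrist force passes 120 N, or if a joint passes its speed limit or range.

## Working session

There is one attempt and no reset: what is moved stays moved. The work goes in short steps, Python scripts to look and compute and a shell command to move; the robot and the scene stay as the last step left them, time stands still between calls to the robot, and variables do not carry over. Pictures are saved under pics/ and viewed, at most 10 in all, crops included, and the job is handed in when it is done.

```bash
ls; mkdir -p pics; cat > h.py <<'E'
import numpy as np, cv2
from rig import status, capture, camera_info
E
python3 - <<'E'
from h import *
for n in ("scene","top"):
    im,d=capture(n); np.save(f"pics/{n}_d.npy",d); cv2.imwrite(f"pics/{n}0.png",im[...,::-1])
    i=camera_info(n); print(n,i["K"],i["D"],np.round(i["camera_from_world"],3).tolist())
a=cv2.imread("pics/scene0.png");b=cv2.imread("pics/top0.png")
print(status.sense())
E
```

```text
pics
scene [[349.60738139   0.         256.47573061]
 [  0.         349.60738139 186.96532698]
 [  0.           0.           1.        ]] [0.0335753 0.        0.        0.        0.       ] [[0.052, 0.999, 0.01, 29.76], [-0.809, 0.037, 0.586, 361.091], [0.585, -0.038, 0.81, -1462.304], [0.0, 0.0, 0.0, 1.0]]
top [[424.97744554   0.         260.14663946]
 [  0.         424.97744554 196.21805682]
 [  0.           0.           1.        ]] [-0.14683003  0.          0.          0.          0.        ] [[-0.022, -1.0, -0.014, -42.749], [0.982, -0.024, 0.185, -530.873], [-0.185, -0.01, 0.983, -1470.062], [0.0, 0.0, 0.0, 1.0]]
{'time_s': 0.1, 'joints': array([-1.53640251e+00,  3.13378951e-01,  1.49837814e+00, -4.78012914e-07,
        1.33100086e+00, -2.23402535e-01]), 'dq': array([ 0.00079289, -0.00195089, -0.0037913 ,  0.00018232, -0.00093573,
       -0.00026961]), 'tau': array([ 5.24308169e-03, -4.12892783e+01, -2.60143322e+01, -7.24449774e-05,
        2.99991982e-03,  1.48962528e-05]), 'eef_pos': array([ 133.83443405, -507.61349336,  404.19350016]), 'ee_rot': array([-5.80069477e-04,  9.91703950e-01,  1.28541569e-01,  5.47497034e-05]), 'force': array([ 0.42678575, -0.03226963,  0.20100392]), 'wrist_torque': array([ 0.00408527,  0.01257526, -0.0106511 ]), 'grip_force': 0.0, 'grip_width': 1.000808816662371}
```

View pics/scene0.png

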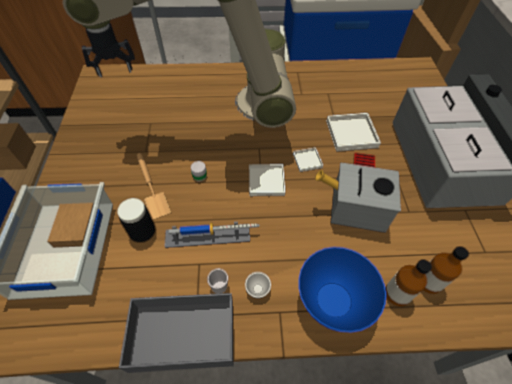

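View pics/top0.png

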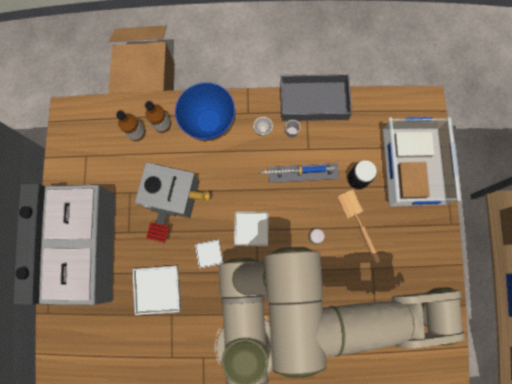

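The scene view shows three white trays at (354,131), (267,179) and (307,159). It also shows the red pedal at (364,159), the caddy at (366,196) with its brass guide at (326,181), and the rod in its stand at (210,233). In the top view the trays are at (156,290), (252,229) and (209,254), the pedal at (159,231), the guide at (200,196) and the rod at (300,171).

Possible mix-ups in the top view are the three trays, the blue handle (318,170) against the blue bin edges (390,160), the brass guide (200,196) against the brass collar (~300,170), and the red pedal, which has no double. I'll measure these now.

```bash
cat >> h.py <<'E'
def cam(n):
    i=camera_info(n); return np.array(i["K"]),np.array(i["D"]),np.array(i["camera_from_world"])
def ray(n,px):
    K,D,T=cam(n); u=cv2.undistortPoints(np.float64(px).reshape(-1,1,2),K,D).reshape(-1,2)
    d=np.c_[u[:,0],-u[:,1],-np.ones(len(u))]@T[:3,:3]
    return -T[:3,:3].T@T[:3,3],d     # d scaled so depth along axis = t
def plane(n,px,z):
    o,d=ray(n,px); return o+d*((z-o[2])/d[:,2])[:,None]
def cloud(n,dep):
    h,w=dep.shape; g=np.stack(np.meshgrid(np.arange(w),np.arange(h)),-1).reshape(-1,2)
    o,d=ray(n,g); return (o+d*dep.reshape(-1,1)).reshape(h,w,3)
def proj(n,P):
    K,D,T=cam(n); P=np.atleast_2d(P); c=P@T[:3,:3].T+T[:3,3]
    return cv2.projectPoints(c*[1,-1,-1],np.zeros(3),np.zeros(3),K,D)[0].reshape(-1,2)
def tri(pa,pb):
    o1,d1=ray("scene",pa);o2,d2=ray("top",pb);d1=d1[0];d2=d2[0]
    s=np.linalg.lstsq(np.c_[d1,-d2],o2-o1,rcond=None)[0];a=o1+d1*s[0];b=o2+d2*s[1]
    return (a+b)/2,np.linalg.norm(a-b)
E
python3 - <<'E'
from h import *
np.set_printoptions(precision=1,suppress=True)
rois={"scene":{"pedal":(345,145,385,170),"handle":(170,220,260,245),"guide":(310,165,345,195),"trays":(240,105,385,200)},
"top":{"pedal":(140,215,180,250),"handle":(255,155,345,190),"guide":(180,185,215,205),"trays":(125,205,275,320)}}
for n in rois:
    im=cv2.imread(f"pics/{n}0.png"); hsv=cv2.cvtColor(im,cv2.COLOR_BGR2HSV); dep=np.load(f"pics/{n}_d.npy"); C=cloud(n,dep)
    H,S,V=[hsv[...,k].astype(int) for k in range(3)]
    ms={"pedal":((H<8)|(H>172))&(S>150)&(V>60),"handle":(H>100)&(H<125)&(S>130),"guide":(H>18)&(H<32)&(S>150),"trays":(S<40)&(V>180)}
    print(n,"table z",np.median(C[...,2][(dep>0)&(abs(C[...,2])<15)]))
    for k,(a,b,c,d) in rois[n].items():
        m=np.zeros(V.shape,np.uint8);m[b:d,a:c]=ms[k][b:d,a:c]
        nc,lab,st,ce=cv2.connectedComponentsWithStats(m)
        for j in range(1,nc):
            if st[j,4]<12: continue
            q=C[(lab==j)&(dep>0)]
            cn=cv2.findContours((lab==j).astype(np.uint8),0,1)[0][0]
            w=plane(n,cn.reshape(-1,2),20 if k=="trays" else (82 if k=="pedal" else 45))[:,:2].astype(np.float32)
            print(n,k,st[j],"c",ce[j],"med",np.median(q,0),"rect",cv2.minAreaRect(w))
a=cv2.imread("pics/scene0.png");b=cv2.imread("pics/top0.png")
R=lambda im,x0,y0,x1,y1:cv2.resize(im[y0:y1,x0:x1],(400,300),interpolation=cv2.INTER_CUBIC)
cv2.imwrite("pics/m1.png",np.vstack([np.hstack([R(a,160,205,270,255+32),R(a,300,125,420,215+25)]),np.hstack([R(b,250,130,350,205),R(b,120,155,240,245)])]))
E
```

```text
scene table z -0.9590100877358054
scene pedal [354 153  21  14 222] c [364.  159.4] med [404.5 308.2  81.5] rect ((405.1601257324219, 307.209716796875), (66.40248107910156, 46.651241302490234), 75.37303924560547)
scene handle [180 226  29   8 201] c [194.2 229.5] med [ 630.8 -248.8   54.8] rect ((625.2854614257812, -250.63888549804688), (23.91621208190918, 83.65734100341797), 1.7047405242919922)
scene guide [315 170  23  19 208] c [326.3 179.1] med [526.9 151.2 139. ] rect ((452.2557678222656, 183.94737243652344), (82.89024353027344, 49.311058044433594), 58.212615966796875)
scene trays [329 119  51  27 954] c [351.8 131.9] med [201.7 327.2   4.4] rect ((208.83493041992188, 328.2059020996094), (141.0206756591797, 159.8148956298828), 3.483896493911743)
scene trays [294 151  27  18 341] c [307.1 159.5] med [330.8 136.9   2.3] rect ((344.5128479003906, 133.08026123046875), (75.59304809570312, 77.18534088134766), 8.491434097290039)
scene trays [250 168  35  25 582] c [270.7 181.8] med [428.3  -0.5   4.1] rect ((429.2046203613281, -16.895401000976562), (114.83618927001953, 102.711700439453
[... 611 characters left out ...]
2  32 719] c [247.  226.3] med [429.8  -1.9   4.2] rect ((419.97308349609375, -16.584083557128906), (110.35752868652344, 113.25807189941406), 86.1070785522461)
top trays [196 241  26  26 516] c [208.8 253.4] med [333.4 135.2   3.5] rect ((331.3612976074219, 134.96246337890625), (81.49363708496094, 84.87340545654297), 10.187033653259277)
top trays [ 136  266   43   46 1742] c [157.  288.6] med [207.4 324.1   5.5] rect ((208.786865234375, 321.17742919921875), (152.7680206298828, 150.55381774902344), 3.329256772994995)
top trays [139 312  17   2  18] c [147.2 312.7] med [123.6 352.9  27.5] rect ((123.47470092773438, 356.5585021972656), (3.5078349113464355, 58.47224426269531), 4.718430042266846)
```

View pics/m1.png

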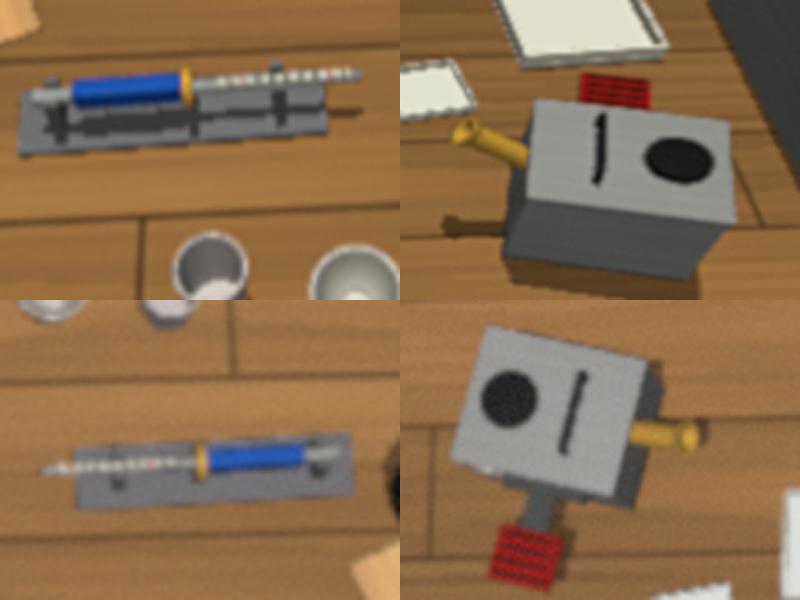

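The medium tray, (252,229) in the top view, measures about 115–120 mm, while the others are about 80 and 155 mm, so it's the one meant. The crop confirms the rod (blue handle, brass collar, tip towards +y) and the caddy with its brass guide and red pedal. Next I'll fit the precise axes.

```bash
cat > fit.py <<'E'
from h import *
np.set_printoptions(precision=2,suppress=True)
def masks(n,im):
    hsv=cv2.cvtColor(im,cv2.COLOR_BGR2HSV).astype(int);H,S,V=hsv[...,0],hsv[...,1],hsv[...,2]
    return H,S,V
def axis(m):   # pixel centroid, direction of a mask
    y,x=np.nonzero(m); p=np.c_[x,y].astype(float); c=p.mean(0); v=np.linalg.svd(p-c,full_matrices=False)[2][0]
    return c,v,(p-c)@v
E
python3 - <<'E'
from fit import *
roi={"scene":dict(guide=(310,165,342,195),rod=(165,215,265,240),cad=(320,155,410,235)),"top":dict(guide=(187,185,215,205),rod=(255,155,345,182),cad=(120,150,210,225))}
ln={}
for n in roi:
    im=cv2.imread(f"pics/{n}0.png");H,S,V=masks(n,im);dep=np.load(f"pics/{n}_d.npy");C=cloud(n,dep)
    def box(m,k):
        a,b,c,d=roi[n][k];o=np.zeros(m.shape,np.uint8);o[b:d,a:c]=m[b:d,a:c];return o
    top=box((abs(C[...,2]-140)<12)&(S<60),"cad")
    nc,l,st,ce=cv2.connectedComponentsWithStats(cv2.morphologyEx(top,cv2.MORPH_CLOSE,np.ones((5,5))));j=1+st[1:,4].argmax()
    cn=cv2.findContours((l==j).astype(np.uint8),0,1)[0][0].reshape(-1,2)
    z=np.median(C[...,2][(l==j)&(dep>0)])
    print(n,"cadtop z",z,cv2.minAreaRect(plane(n,cn,140)[:,:2].astype(np.float32)),st[j])
    g=box((H>15)&(H<33)&(S>140),"guide");c,v,t=axis(g);ln[n,"g"]=(c,v,t.min(),t.max());print(n,"guide",c,v,t.min(),t.max(),g.sum())
    r=box(((C[...,2]>33)&(C[...,2]<75)),"rod");b=box((H>100)&(H<125)&(S>130),"rod");c,v,t=axis(b);print(n,"blue",c,v,t.min(),t.max())
    y=box((H>15)&(H<33)&(S>140)&(V>90)&(C[...,2]>30),"rod");print(n,"collar",np.argwhere(y).mean(0)[::-1],y.sum(),"rodmask",axis(r)[:2],axis(r)[2].min(),axis(r)[2].max())
    ln[n,"b"]=(*axis(b)[:2],);ln[n,"c"]=np.argwhere(y).mean(0)[::-1]
    print(n,"base z blue",np.median(C[b>0],0))
def nrm(n,c,v):
    o,d=ray(n,[c-8*v,c+8*v]);k=np.cross(*d);k/=np.linalg.norm(k);return k,o@k
for f in "gb":
    A=[nrm(n,*ln[n,f][:2]) for n in roi];d=np.cross(A[0][0],A[1][0]);d/=np.linalg.norm(d)
    p=np.linalg.lstsq(np.array([A[0][0],A[1][0]]),np.array([A[0][1],A[1][1]]),rcond=None)[0]
    z=150 if f=="g" else 45
    print(f,"dir",d,"yaw",np.degrees(np.arctan2(d[1],d[0])),"elev",np.degrees(np.arcsin(d[2])), "pt@z",p+d*(z-p[2])/d[2] if f=="g" else p+d*((-250-p[1])/d[1]))
print("collar tri",tri(ln["scene","c"],ln["top","c"]),"blue tri",tri(ln["scene","b"][0],ln["top","b"][0]))
print("guide c tri",tri(ln["scene","g"][0],ln["top","g"][0]))
E
```

```text
scene cadtop z 139.18115751337803 ((556.0352172851562, 270.1612854003906), (175.92123413085938, 151.93479919433594), 75.97370910644531) [ 337  163   64   50 2460]
scene guide [323.66 180.12] [-0.65  0.76] -20.817809494180022 18.776746051487528 728
scene blue [194.21 229.52] [-1.    0.05] -13.953958661028485 14.272749641508193
scene collar [212.47 226.5 ] 34 rodmask (array([206.78, 228.87]), array([-1.  ,  0.09])) -51.4523876298791 37.99092270525628
scene base z blue [ 630.8  -248.78   54.75]
top cadtop z 140.36016932348934 ((550.3178100585938, 270.5683898925781), (176.527587890625, 147.01345825195312), 75.70551300048828) [ 135  163   59   51 2133]
top guide [201.73 195.1 ] [ 1.   -0.07] -12.762613291137166 12.929499492318165 219
top blue [313.85 168.92] [-1.    0.07] -11.251422608609902 10.96690511566045
top collar [299.64 169.45] 11 rodmask (array([302.6 , 169.92]), array([-1.  ,  0.06])) -31.516958210871163 41.71245632417618
top base z blue [ 622.95 -251.23   56.44]
g dir [ 0.19 -0.48 -0.85] yaw -68.2547075573498 elev -58.558743723727964 pt@z [518.73 154.64 150.  ]
b dir [-0.04  1.   -0.04] yaw 92.03138969350866 elev -2.3196703937595156 pt@z [ 626.09 -250.     46.54]
collar tri (array([ 623.15, -197.16,   55.06]), np.float64(5.205338455484106)) blue tri (array([ 626.07, -250.97,   46.57]), np.float64(2.571505056229015))
guide c tri (array([523.04, 143.2 , 132.31]), np.float64(2.1651916765443797))
```

```bash
python3 - <<'E'
from fit import *
roi={"scene":(308,163,342,195),"top":(180,183,218,207)}
A=[];cs=[]
for n in roi:
    im=cv2.imread(f"pics/{n}0.png");H,S,V=masks(n,im);dep=np.load(f"pics/{n}_d.npy");C=cloud(n,dep)
    m=np.zeros(S.shape,bool);a,b,c,d=roi[n];m[b:d,a:c]=1
    m&=(C[...,2]>85)&(C[...,2]<180)&(S>110)
    for row in range(b,d,1): print("".join("#" if m[row,k] else "." for k in range(a,c)))
    q=C[m];cc,v,t=axis(m);print(n,cc,v,t.min(),t.max(),"cloud mean",q.mean(0),"dir",np.linalg.svd(q-q.mean(0),full_matrices=False)[2][0],q.min(0),q.max(0))
    o,dd=ray(n,[cc-8*v,cc+8*v]);k=np.cross(*dd);k/=np.linalg.norm(k);A.append((k,o@k));cs.append(cc)
d=np.cross(A[0][0],A[1][0]);d/=np.linalg.norm(d)
p=np.linalg.lstsq(np.array([A[0][0],A[1][0]]),np.array([A[0][1],A[1][1]]),rcond=None)[0]
print("dir",d,"yaw",np.degrees(np.arctan2(d[1],d[0])),"elev",np.degrees(np.arcsin(d[2])),p+d*(150-p[2])/d[2],tri(*cs))
E
```

```text
..................................
..................................
..................................
..................................
..................................
..................................
..................................
...........####...................
..........######..................
.........#######..............#...
.........########.................
........#########.#...............
........#############.............
.......###############............
.......#################..........
.......###################........
.......#####################......
.........#...#################....
..............################....
................###############...
..................#############...
....................###########...
......................########....
.......................#######....
.........................#####....
...........................###....
.............................#....
..................................
..................................
..................................
..................................
...............
[... 765 characters left out ...]
########........
...........###################........
..................###########.........
.......................######.........
........................####..........
......................................
......................................
......................................
......................................
......................................
top [199.67 195.61] [0.99 0.12] -10.789857305377438 9.549716781687787 cloud mean [519.29 147.67 142.51] dir [-0.19 -0.93  0.3 ] [497.74 116.12 119.66] [540.57 187.2  168.52]
dir [ 0.21  0.84 -0.5 ] yaw 75.83287119362981 elev -30.330748608738602 [515.16 128.62 150.  ] (array([521.09, 150.82, 135.12]), np.float64(4.213869261992874))
```

Caddy yaw is -14.1°. The two-view guide axis is yaw 75.8°, elevation -30.3°, with the mouth near (515,129,150), which agrees with the caddy. The pedal pad is at (406,306,82). I'm starting the move: turn to yaw 92° and head for the pedal with the fingers shut.

```bash
cat > rel.py <<'E'
import sys
from h import *
from scipy.spatial.transform import Rotation as R
np.set_printoptions(precision=3,suppress=True)
def Rq(q): return R.from_quat(np.r_[q[1:],q[0]])
def rel(p,yaw,tilt=0,s=None):
    """TCP target p, rod/tool-x yaw (deg), rod pitch down tilt (deg) -> units of moves"""
    s=s or status.sense(); Rt=R.from_euler("ZY",[yaw,tilt],degrees=True)*R.from_euler("x",180,degrees=True)
    Rc=Rq(s["ee_rot"]); return Rc.inv().apply(np.array(p)-s["eef_pos"])/100,(Rc.inv()*Rt).as_rotvec(degrees=True)/45
def st():
    s=status.sense(); x=Rq(s["ee_rot"]).as_matrix(); print("t",s["time_s"],"p",s["eef_pos"],"x",x[:,0],"z",x[:,2],"F",s["force"],"T",s["wrist_torque"],"w",s["grip_width"],"gf",s["grip_force"],"j",s["joints"])
E
python3 -m crank '[[0.33,0,0,0,0,-0.18,1],[0.66,0,0,0,0,-0.36,1],[1,0,0,0,0,-0.54,1],[1,0,0,0,0,-0.72,1],[1,0,0,0,0,-0.858,1]]'
python3 -m crank '[[0.3,0.3,0,0,0,-0.18,1],[0.6,0.6,0,0,0,-0.36,1],[0.8,0.8,0,0,0,-0.54,1],[0.8,0.8,0,0,0,-0.72,1],[0.8,0.8,0,0,0,-0.858,1]]'
python3 -c "
from rel import *
st(); print(rel([406,306,330],92))"
```

```text
time_s: 0.6
eef_pos: [231.4, -481.8, 404.3]
ee_rot: [-0.0, 0.892, 0.452, 0.0]
force: [0.7, -0.3, -0.3]
grip_width: 0.145
grip_force: 0.0
time_s: 1.1
eef_pos: [343.3, -465.3, 404.1]
ee_rot: [-0.001, 0.692, 0.722, 0.0]
force: [-0.1, 0.5, -0.0]
grip_width: -0.005
grip_force: 0.0
t 1.1 p [ 343.347 -465.321  404.055] x [-0.042  0.999  0.001] z [-0.001  0.001 -1.   ] F [-0.085  0.461 -0.039] T [-0.076  0.     0.023] w -0.004547671801738482 gf 0.0 j [-1.138  0.432  1.33  -0.     1.38  -1.179]
(array([7.68 , 0.949, 0.748]), array([-0.001, -0.001,  0.009]))
```

```bash
for i in 1; do
python3 -m crank '[[0.48,0.3,0,0,0,0,1],[0.96,0.5,0,0,0,0,1]]'
python3 -m crank '[[0.48,0.3,0,0,0,0,1],[0.96,0.45,0,0,0,0,1]]'
python3 -m crank '[[0.48,0,0,0,0,0,1],[0.96,0,0,0,0,0,1]]'
python3 -m crank '[[0.48,0,0,0,0,0,1],[0.96,0,0,0,0,0,1]]'
python3 -m crank '[[0.48,0,0,0,0,0,1],[0.96,0,0,0,0,0,1]]'
python3 -m crank '[[0.48,0,0,0,0,0,1],[0.96,0,0,0,0,0,1]]'
python3 -m crank '[[0.48,0,0,0,0,0,1],[0.96,0,0,0,0,0,1]]'
python3 -m crank '[[0.48,0,0,0,0,0,1],[0.96,0,0,0,0,0,1],[0.96,0,0,0,0,0,1],[0.96,0,0,0,0,0,1]]'
done | grep -E "time|eef_pos"
python3 - <<'E'
from rel import *
st(); print(rel([407,306,265],92))
E
```

```text
time_s: 1.3
eef_pos: [386.3, -375.3, 403.8]
time_s: 1.5
eef_pos: [426.4, -283.1, 404.3]
time_s: 1.7
eef_pos: [422.1, -186.9, 404.2]
time_s: 1.9
eef_pos: [418.4, -91.1, 404.5]
time_s: 2.1
eef_pos: [415.0, 4.8, 404.6]
time_s: 2.3
eef_pos: [411.7, 100.8, 404.7]
time_s: 2.5
eef_pos: [408.3, 196.9, 404.7]
time_s: 2.9
eef_pos: [405.3, 291.4, 404.2]
t 2.9 p [405.316 291.393 404.166] x [-0.037  0.999 -0.001] z [-0.001 -0.001 -1.   ] F [-0.497 -0.473 -0.076] T [-0.059 -0.005  0.003] w 0.0017232054500802695 gf 0.0 j [ 0.388  0.257  1.574 -0.     1.312  0.352]
(array([0.146, 0.024, 1.392]), array([-0.001,  0.001,  0.002]))
```

```bash

python3 -m crank '[[0.07,0.01,0.4,0,0,0,1],[0.15,0.02,0.8,0,0,0,1],[0.15,0.02,1,0,0,0,1]]' | grep -E "eef|force"
python3 -m crank '[[0,0,0.2,0,0,0,1],[0,0,0.35,0,0,0,1],[0,0,0.35,0,0,0,1]]' | grep -E "eef|force"
python3 -m crank '[[0,0,0.1,0,0,0,1],[0,0,0.15,0,0,0,1],[0,0,0.2,0,0,0,1],[0,0,0.2,0,0,0,1]]' | grep -E "eef|force"
python3 -m crank '[[0,0,0.05,0,0,0,1],[0,0,0.1,0,0,0,1],[0,0,0.1,0,0,0,1]]' | grep -E "eef|force"
python3 - <<'E'
from rel import *
st()
im,_=capture("top"); cv2.imwrite("pics/p1.png",cv2.resize(im[180:260,100:220,::-1],(600,400)))
E
```

```text
eef_pos: [406.9, 304.7, 301.8]
force: [-0.6, 0.3, 0.7]
grip_force: 0.0
eef_pos: [407.1, 304.5, 268.2]
force: [-0.1, -0.0, 0.4]
grip_force: 0.0
eef_pos: [407.2, 305.7, 249.7]
force: [-0.6, -2.7, 3.9]
grip_force: 1.9
eef_pos: [407.5, 305.8, 240.2]
force: [-0.4, -2.8, 8.2]
grip_force: 3.8
t 4.2 p [407.453 305.846 240.246] x [-0.035  0.999 -0.   ] z [ 0.002  0.    -1.   ] F [-0.395 -2.767  8.158] T [-0.621  0.123 -0.009] w 0.0021851946390723247 gf 3.776728855445981 j [ 0.414  0.476  1.737 -0.001  0.927  0.379]
```

View pics/p1.png

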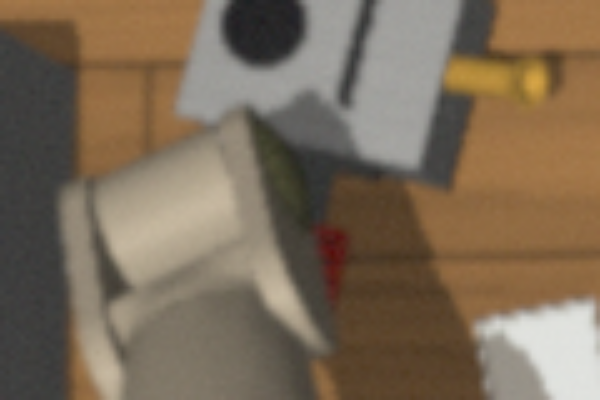

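The top view shows the wrist over the pad, with a bit of red still visible near (332,245), and force is rising as expected. I'll keep going in small steps to the stop.

```bash

python3 -m crank '[[0,0,0.03,0,0,0,1],[0,0,0.06,0,0,0,1],[0,0,0.06,0,0,0,1]]' | grep -E "eef|^force"
python3 -m crank '[[0,0,0.01,0,0,0,1],[0,0,0.02,0,0,0,1],[0,0,0.02,0,0,0,1]]' | grep -E "eef|^force"
python3 -m crank '[[0,0,0.01,0,0,0,1],[0,0,0.01,0,0,0,1]]' | grep -E "eef|^force"
python3 -m crank '[[0,0,0.01,0,0,0,1],[0,0,0.01,0,0,0,1]]' | grep -E "eef|^force"
```

```text
eef_pos: [407.9, 305.8, 235.2]
force: [-0.7, -5.0, 13.7]
eef_pos: [408.0, 305.8, 234.6]
force: [-5.0, -9.5, 26.1]
eef_pos: [408.0, 305.8, 234.2]
force: [-6.3, -10.7, 34.0]
eef_pos: [408.1, 305.8, 233.9]
force: [-8.4, -11.8, 41.3]
```

The steep force rise shows the stop has been reached. I'm releasing now and rising clear.

```bash

python3 -m crank '[[0,0,-0.1,0,0,0,1],[0,0,-0.4,0,0,0,1],[0,0,-0.8,0,0,0,1],[0,0,-1,0,0,0,1]]' | grep -E "eef|^force"
python3 -m crank '[[0,0,-0.4,0,0,0,0],[-0.4,0,-0.8,0,0,0,0],[-0.9,0,-0.8,0,0,0,0]]' | grep -E "eef|^force"
python3 -m crank '[[-0.48,0.2,0,0,0,0,0],[-0.96,0.5,0,0,0,0,0],[-0.96,0.5,0,0,0,0,0]]' | grep -E "eef|^force"
python3 - <<'E'
from rel import *
st()
from fit import masks
for n,(a,b,c,d) in {"scene":(345,145,385,170),"top":(140,215,180,250)}.items():
    im,dep=capture(n); cv2.imwrite(f"pics/{n}1.png",im[...,::-1]); np.save(f"pics/{n}1_d.npy",dep)
    H,S,V=masks(n,im[...,::-1].copy());m=np.zeros(S.shape,bool);m[b:d,a:c]=(((H<8)|(H>172))&(S>150)&(V>60))[b:d,a:c]
    print(n,"pedal",np.median(cloud(n,dep)[m],0),m.sum())
E
```

```text
eef_pos: [407.2, 306.1, 332.9]
force: [-0.0, 0.4, 0.1]
eef_pos: [409.9, 220.9, 413.3]
force: [1.3, 0.0, -1.2]
eef_pos: [465.1, 123.1, 409.5]
force: [0.8, 0.3, 0.6]
t 6.25 p [465.058 123.057 409.457] x [-0.03   1.    -0.001] z [ 0.001 -0.001 -1.   ] F [0.8   0.256 0.647] T [ 0.016  0.017 -0.02 ] w 0.9946209308017023 gf 0.0 j [ 0.015  0.212  1.617 -0.001  1.312 -0.016]
scene pedal [405.22 306.86  81.57] 225
top pedal [405.46 321.65  82.2 ] 180
```

The pedal pad is back at 82 mm. On to the rod.

```bash

(python3 -m crank '[[-0.45,0.2,0,0,0,0,0],[-0.9,0.37,0,0,0,0,0]]'
python3 -m crank '[[-0.45,0.2,0,0,0,0,0],[-0.9,0.37,0,0,0,0,0]]'
python3 -m crank '[[-0.45,0.2,0.4,0,0,0,0],[-0.9,0.37,0.5,0,0,0,0]]'
python3 -m crank '[[-0.45,0.2,0.4,0,0,0,0],[-0.9,0.37,0.5,0,0,0,0],[-0.9,0.37,0.5,0,0,0,0]]' )| grep -E "eef|^force"
python3 - <<'E'
from rel import *
st(); print(rel([626,-251,200],92))
for n in ("scene","top"):
    im,dep=capture(n); cv2.imwrite(f"pics/{n}2.png",im[...,::-1])
E
```

```text
eef_pos: [503.4, 38.8, 409.6]
force: [0.9, 1.4, -0.0]
eef_pos: [544.0, -50.8, 409.5]
force: [0.2, -0.4, 0.0]
eef_pos: [579.8, -128.7, 360.9]
force: [0.1, 0.8, -0.2]
eef_pos: [620.3, -220.0, 309.6]
force: [0.1, 0.0, -0.5]
t 7.25 p [ 620.269 -219.978  309.605] x [-0.033  0.999  0.002] z [-0.003  0.001 -1.   ] F [ 0.122  0.012 -0.549] T [-0.001  0.024 -0.022] w 0.9995907362061424 gf 0.0 j [-0.518  0.685  1.172 -0.     1.288 -0.552]
(array([-0.314,  0.05 ,  1.095]), array([-0.004, -0.002, -0.002]))
```

```bash

(python3 -m crank '[[-0.31,0.05,0,0,0,0,0],[-0.31,0.05,0.4,0,0,0,0],[-0.31,0.05,0.8,0,0,0,0],[-0.31,0.05,0.8,0,0,0,0]]'
python3 -m crank '[[0,0,0.15,0,0,0,0],[0,0,0.3,0,0,0,0],[0,0,0.3,0,0,0,0]]' )| grep -E "eef|^force"
python3 -m crank '[[0,0,0,0,0,0,1],[0,0,0,0,0,0,1],[0,0,0,0,0,0,1],[0,0,0,0,0,0,1],[0,0,0,0,0,0,1],[0,0,0,0,0,0,1]]' 60
python3 -c "
from rel import *
st()"
```

```text
eef_pos: [624.8, -246.0, 228.6]
force: [-0.5, 0.1, -1.5]
eef_pos: [625.4, -248.3, 201.8]
force: [0.1, -0.2, -0.2]
time_s: 8.65
eef_pos: [625.7, -249.0, 203.2]
ee_rot: [0.0, 0.695, 0.719, 0.0]
force: [-0.5, 0.1, 3.0]
grip_width: 0.203
grip_force: 58.9
t 8.65 p [ 625.665 -248.99   203.225] x [-0.035  0.999 -0.   ] z [ 0.001 -0.    -1.   ] F [-0.505  0.053  3.05 ] T [ 0.067  0.02  -0.01 ] w 0.2026768035385609 gf 58.87410342693329 j [-0.552  0.832  1.2    0.     1.109 -0.587]
```

The grip is at 17–18 mm. I'll lift and measure how the rod sits in the hand.

```bash

(python3 -m crank '[[0,0,-0.1,0,0,0,1],[0,0,-0.3,0,0,0,1],[0,0,-0.6,0,0,0,1],[0,0,-1,0,0,0,1]]'
python3 -m crank '[[0,0,-0.4,0,0,0,1],[0,0,-0.7,0,0,0,1],[0,0,-0.7,0,0,0,1],[0,0,-0.7,0,0,0,1]]' )| grep -E "eef|force"
python3 - <<'E'
from rel import *
st(); s=status.sense();g=s["eef_pos"]+155*Rq(s["ee_rot"]).as_matrix()[:,2]
X=Rq(s["ee_rot"]).as_matrix()[:,0]
ims=[]
for n in ("scene","top"):
    im,dep=capture(n); cv2.imwrite(f"pics/{n}3.png",im[...,::-1]); np.save(f"pics/{n}3_d.npy",dep)
    p=proj(n,[g,g+53*X,g+193*X]);print(n,p.tolist()); x,y=p[1].astype(int); x0,y0=x-40,y-30
    ims.append(cv2.resize(im[y0:y0+60,x0:x0+80,::-1],(400,300),interpolation=cv2.INTER_CUBIC)); print(x0,y0)
cv2.imwrite("pics/m2.png",np.hstack(ims))
E
```

```text
eef_pos: [625.2, -248.8, 302.5]
force: [0.7, -0.3, -2.1]
grip_force: 58.6
eef_pos: [625.4, -248.8, 372.6]
force: [0.4, -0.0, -3.6]
grip_force: 58.8
t 9.45 p [ 625.383 -248.817  372.592] x [-0.035  0.999  0.   ] z [-0.  0. -1.] F [ 0.444 -0.032 -3.623] T [-0.007  0.023  0.04 ] w 0.2025096309197576 gf 58.76147210597992 j [-0.552  0.674  1.026 -0.     1.442 -0.587]
scene [[185.74791720637572, 197.1648027225213], [206.25260226572703, 195.81007828105513], [259.6226015459016, 192.2899562663316]]
166 165
top [[318.5633952156063, 156.11051217067853], [302.2686276342089, 157.01710210114373], [259.02520151310597, 159.5015972542957]]
262 127
```

View pics/m2.png

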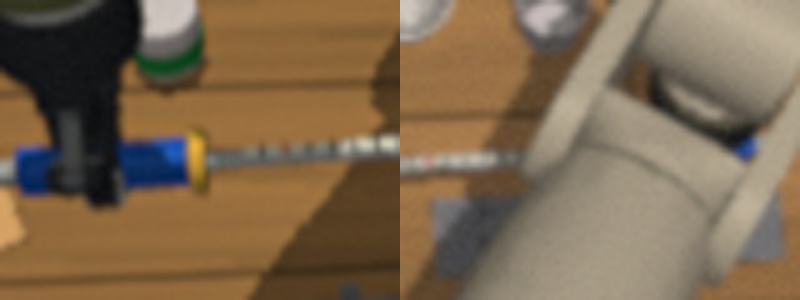

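The rod is held with its scale up, and the collar front sits at scene ≈(207,197), about 1 px from the prediction. Now I'll fit the shank line and tip from both views.

```bash
cat > shank.py <<'E'
from fit import *
from rel import *
def shank(names,lo=60,hi=215,rad=22,show=True):
    """fit held rod's shank from two saved views; expected from the tool pose"""
    s=status.sense();M=Rq(s["ee_rot"]).as_matrix();X=M[:,0];g=s["eef_pos"]+155*M[:,2];A=[];tips=[]
    for n in ("scene","top"):
        im=cv2.imread(f"pics/{n}{names}.png");dep=np.load(f"pics/{n}{names}_d.npy");C=cloud(n,dep);q=C-g;t=q@X
        r=np.linalg.norm(q-t[...,None]*X,axis=-1);m=(dep>0)&(r<rad)&(t>lo)&(t<hi)
        nc,l,stt,_=cv2.connectedComponentsWithStats(m.astype(np.uint8),connectivity=8);m=l==(1+stt[1:,4].argmax())
        c,v,tt=axis(m);o,d=ray(n,[c-8*v,c+8*v]);k=np.cross(*d);k/=np.linalg.norm(k);A.append((k,o@k))
        tips.append((c+v*tt.min(),c+v*tt.max()));print(n,"px",m.sum(),"ends",*tips[-1],"t",t[m].min(),t[m].max(),"cloud-mean off",M.T@((q-t[...,None]*X)[m].mean(0)))
    d=np.cross(A[0][0],A[1][0]);d/=np.linalg.norm(d);d*=np.sign(d@X)
    N=np.array([A[0][0],A[1][0],X]);P=[np.linalg.solve(N,[A[0][1],A[1][1],X@(g+u*X)]) for u in (53,193)]
    print("dir in tool",M.T@d,"world",d,"off tool at collar,tip",M.T@(P[0]-g),M.T@(P[1]-g));return P,d
E
python3 -c "
from shank import *
shank('3')"
```

```text
scene px 197 ends [259.979 192.67 ] [209.056 195.892] t 60.117850670601264 193.7048635254282 cloud-mean off [-0.     1.143 -1.169]
top px 86 ends [287.088 158.324] [259.942 160.121] t 102.04565018196405 189.9313720938297 cloud-mean off [-0.    -1.358 -0.712]
dir in tool [ 1.    -0.005  0.014] world [-0.04   0.999 -0.012] off tool at collar,tip [53.    -0.216  0.328] [193.     -0.939   2.276]
```

The rod lies along tool x to within about 0.8°. I'm moving to the pre-insert spot with the tip 40 mm outside the mouth.

```bash

(python3 -m crank '[[0.4,-0.22,-0.15,0,0,0,1],[0.86,-0.44,-0.3,0,0,0,1]]'
python3 -m crank '[[0.4,-0.22,0,0,0,0,1],[0.86,-0.44,0,0,0,0,1]]'
python3 -m crank '[[0.4,-0.22,0,0,0,0,1],[0.86,-0.44,0,0,0,0,1],[0.86,-0.44,0,0,0,0,1],[0.86,-0.44,0,0,0,0,1]]' )| grep -E "eef|^force"
cat > goal.py <<'E'
from shank import *
U=lambda yaw,el:np.array([np.cos(np.radians(el))*np.cos(np.radians(yaw)),np.cos(np.radians(el))*np.sin(np.radians(yaw)),-np.sin(np.radians(el))])
def goal(Mo,yaw,el,back):   # TCP with tip `back` mm outside the mouth, along the axis
    u=U(yaw,el); tz=U(yaw,el+90); return np.array(Mo)-(193+back)*u-155*tz
E
python3 - <<'E'
from goal import *
st(); p=goal([515.2,128.6,150],75.85,30,40); print(p,rel(p,75.85,30))
E
```

```text
eef_pos: [579.3, -167.1, 399.2]
force: [-0.1, 0.8, -1.5]
eef_pos: [532.2, -82.5, 400.7]
force: [0.5, 0.8, -2.0]
eef_pos: [486.2, 1.5, 401.2]
force: [0.8, 0.6, -2.2]
t 10.35 p [486.22    1.456 401.184] x [-0.036  0.999  0.   ] z [-0.001  0.    -1.   ] F [ 0.802  0.595 -2.203] T [-0.099 -0.048 -0.037] w 0.19744284508120855 gf 59.213905334472656 j [-0.238  0.23   1.615 -0.     1.297 -0.275]
[484.817   8.087 400.734] (array([ 0.067, -0.012,  0.005]), array([ 0.093, -0.662,  0.353]))
```

```bash

python3 -m crank '[[0.02,0,0,0.02,-0.16,0.09,1],[0.04,-0.01,0,0.045,-0.33,0.175,1],[0.06,-0.01,0,0.07,-0.5,0.265,1],[0.067,-0.012,0.005,0.093,-0.662,0.353,1],[0.067,-0.012,0.005,0.093,-0.662,0.353,1],[0.067,-0.012,0.005,0.093,-0.662,0.353,1],[0.067,-0.012,0.005,0.093,-0.662,0.353,1]]' | grep -E "eef|^force"
python3 - <<'E'
from goal import *
st(); p=goal([515.2,128.6,150],75.85,30,40); print(rel(p,75.85,30))
ims=[]
for n in ("scene","top"):
    im,dep=capture(n); cv2.imwrite(f"pics/{n}4.png",im[...,::-1]); np.save(f"pics/{n}4_d.npy",dep)
    x,y=proj(n,[515,129,150])[0].astype(int); x0,y0=x-40,y-30;print(n,x0,y0)
    ims.append(cv2.resize(im[y0:y0+60,x0:x0+80,::-1],(400,300),interpolation=cv2.INTER_CUBIC))
cv2.imwrite("pics/m3.png",np.hstack(ims))
shank("4",lo=60,rad=16)
E
```

```text
eef_pos: [485.3, 6.9, 401.1]
force: [-0.6, 1.1, -1.6]
t 11.05 p [485.315   6.878 401.077] x [ 0.213  0.841 -0.497] z [-0.122 -0.482 -0.868] F [-0.643  1.07  -1.577] T [ 0.37  -0.119 -0.025] w 0.20157968535255025 gf 59.30865526199341 j [-0.143  0.264  1.601 -0.529  1.367  0.239]
(array([ 0.011, -0.008, -0.002]), array([-0.001, -0.004, -0.002]))
scene 279 144
top 164 166
scene px 158 ends [270.436 148.004] [307.957 169.077] t 60.716146516393756 193.91318778050746 cloud-mean off [-0.     0.949  0.851]
top px 9 ends [215.105 198.418] [219.105 197.418] t 173.8432694070903 191.12301982098865 cloud-mean off [-0.    -1.505 -0.807]
dir in tool [ 0.953 -0.213  0.217] world [-0.03   0.748 -0.663] off tool at collar,tip [ 53.     28.236 -26.962] [193.     -3.13    4.941]
```

View pics/m3.png

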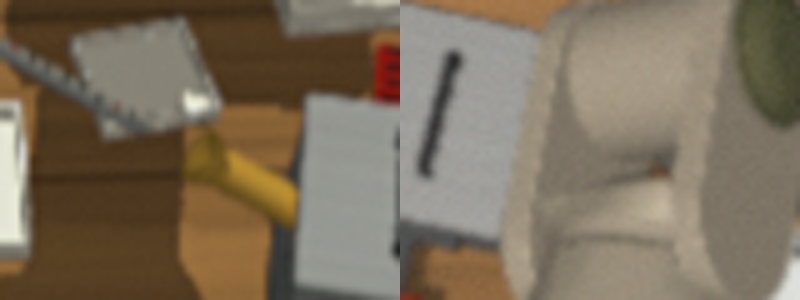

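In the scene view the rod axis (slope 0.562 through (308,169)) is collinear with the guide axis (slope 0.563 through (326.6,178.9)) to about 0.2 px. The wrist hides the top view. I'll advance gently and watch the forces.

```bash

python3 -m crank '[[0.1,0,0,0,0,0,1],[0.2,0,0,0,0,0,1],[0.3,0,0,0,0,0,1],[0.4,0,0,0,0,0,1],[0.4,0,0,0,0,0,1]]' | grep -E "eef|^force"
python3 -m crank '[[0.05,0,0,0,0,0,1],[0.1,0,0,0,0,0,1],[0.1,0,0,0,0,0,1]]' | grep -E "eef|^force"
python3 -c "
from rel import *
st()"
```

```text
eef_pos: [493.8, 42.2, 380.4]
force: [0.2, -0.7, -1.9]
eef_pos: [495.8, 49.7, 376.1]
force: [0.5, 0.1, -1.4]
t 11.95 p [495.831  49.713 376.063] x [ 0.213  0.839 -0.5  ] z [-0.122 -0.485 -0.866] F [ 0.53   0.131 -1.382] T [ 0.297 -0.083  0.017] w 0.196612717447347 gf 59.31178271770477 j [-0.053  0.323  1.591 -0.524  1.368  0.34 ]
```

```bash

for i in 1; do
python3 -m crank '[[0.04,0,0,0,0,0,1],[0.06,0,0,0,0,0,1],[0.06,0,0,0,0,0,1]]'
python3 -m crank '[[0.04,0,0,0,0,0,1],[0.06,0,0,0,0,0,1],[0.06,0,0,0,0,0,1]]'; done | grep -E "eef|^force"
python3 -c "
from rel import *
st()"
```

```text
eef_pos: [497.1, 54.6, 373.2]
force: [-0.1, -1.1, -2.9]
eef_pos: [498.4, 59.7, 370.2]
force: [-0.1, 1.5, -0.8]
t 12.55 p [498.398  59.746 370.25 ] x [ 0.214  0.84  -0.499] z [-0.122 -0.484 -0.866] F [-0.104  1.486 -0.802] T [ 0.604 -0.125 -0.016] w 0.20042150470815492 gf 59.43543255329132 j [-0.033  0.338  1.587 -0.522  1.369  0.362]
```

```bash
cat > f.py <<'E'
from rel import *
s=status.sense();M=Rq(s["ee_rot"]).as_matrix()
print("t",round(s["time_s"],2),"p",s["eef_pos"],"Ftool",M.T@s["force"],"Ttool",M.T@s["wrist_torque"],"w",s["grip_width"])
E
python3 f.py
for i in 1; do
python3 -m crank '[[0.04,0,0,0,0,0,1],[0.06,0,0,0,0,0,1],[0.06,0,0,0,0,0,1]]'>/dev/null; python3 f.py
python3 -m crank '[[0.04,0,0,0,0,0,1],[0.06,0,0,0,0,0,1],[0.06,0,0,0,0,0,1]]'>/dev/null; python3 f.py; done
```

```text
t 12.55 p [498.398  59.746 370.25 ] Ftool [ 1.626 -0.467 -0.012] Ttool [0.032 0.616 0.001] w 0.20042150470815492
t 12.85 p [499.692  64.785 367.156] Ftool [ 1.571 -0.367  0.25 ] Ttool [-0.028  0.689 -0.082] w 0.1993543427887834
t 13.15 p [500.975  69.811 364.134] Ftool [1.55  0.481 0.125] Ttool [-0.002  0.728 -0.042] w 0.19384762649302936
```

Light contact: about 1 N is pushing the rod up along tool -z, so it sits slightly low. I'll trim -1 mm in z and continue.

```bash

python3 -m crank '[[0.03,0,-0.01,0,0,0,1],[0.06,0,-0.01,0,0,0,1],[0.08,0,-0.01,0,0,0,1],[0.08,0,-0.01,0,0,0,1]]'>/dev/null; python3 f.py
python3 -m crank '[[0.04,0,0,0,0,0,1],[0.08,0,0,0,0,0,1],[0.1,0,0,0,0,0,1],[0.1,0,0,0,0,0,1]]'>/dev/null; python3 f.py
```

```text
t 13.55 p [502.77   76.932 360.899] Ftool [ 1.702 -1.005  1.884] Ttool [-0.064  0.315  0.008] w 0.19322864349787133
t 13.95 p [504.924  85.383 355.98 ] Ftool [0.487 0.188 1.132] Ttool [0.055 0.325 0.008] w 0.2049954274503873
```

```bash

python3 -m crank '[[0.04,0,0,0,0,0,1],[0.08,0,0,0,0,0,1],[0.12,0,0,0,0,0,1],[0.12,0,0,0,0,0,1]]'>/dev/null; python3 f.py
python3 -m crank '[[0.04,0,0,0,0,0,1],[0.08,0,0,0,0,0,1],[0.12,0,0,0,0,0,1],[0.12,0,0,0,0,0,1]]'>/dev/null; python3 f.py
python3 -m crank '[[0.04,0,0,0,0,0,1],[0.08,0,0,0,0,0,1],[0.12,0,0,0,0,0,1],[0.12,0,0,0,0,0,1]]'>/dev/null; python3 f.py
```

```text
t 14.35 p [507.483  95.646 349.838] Ftool [0.934 0.137 1.621] Ttool [-0.027  0.425 -0.   ] w 0.19643273518348736
t 14.75 p [510.067 105.679 343.852] Ftool [0.423 0.687 2.198] Ttool [ 0.013  0.375 -0.015] w 0.19854997833647467
t 15.15 p [512.627 115.732 337.862] Ftool [1.21  0.457 2.203] Ttool [ 0.068  0.356 -0.008] w 0.19911435621768947
```

```bash

python3 -m crank '[[0.04,0,0,0,0,0,1],[0.08,0,0,0,0,0,1],[0.12,0,0,0,0,0,1],[0.12,0,0,0,0,0,1]]'>/dev/null; python3 f.py
python3 -m crank '[[0.04,0,0,0,0,0,1],[0.08,0,0,0,0,0,1],[0.12,0,0,0,0,0,1],[0.12,0,0,0,0,0,1]]'>/dev/null; python3 f.py
python3 -m crank '[[0.04,0,0,0,0,0,1],[0.08,0,0,0,0,0,1],[0.12,0,0,0,0,0,1],[0.12,0,0,0,0,0,1]]'>/dev/null; python3 f.py
python3 -m crank '[[0.04,0,0,0,0,0,1],[0.07,0,0,0,0,0,1],[0.07,0,0,0,0,0,1]]'>/dev/null; python3 f.py
```

```text
t 15.55 p [515.178 125.837 331.86 ] Ftool [ 1.648 -1.133  0.817] Ttool [ 0.017  0.35  -0.024] w 0.20081850532584913
t 15.95 p [517.755 135.897 325.868] Ftool [ 0.185 -0.176  1.452] Ttool [ 0.02   0.387 -0.012] w 0.19712735882932828
t 16.35 p [520.317 145.971 319.862] Ftool [1.187 0.132 0.863] Ttool [ 0.046  0.455 -0.057] w 0.19499130701532713
t 16.65 p [521.819 151.725 316.48 ] Ftool [ 1.896 -0.219  2.082] Ttool [ 0.071  0.421 -0.026] w 0.19931402975062879
```

```bash

python3 -m crank '[[0.03,0,0,0,0,0,1],[0.06,0,0,0,0,0,1],[0.06,0,0,0,0,0,1]]'>/dev/null; python3 f.py
python3 -m crank '[[0.015,0,0,0,0,0,1],[0.015,0,0,0,0,0,1]]'>/dev/null; python3 f.py
python3 -m crank '[[0.01,0,0,0,0,0,1],[0.01,0,0,0,0,0,1]]'>/dev/null; python3 f.py
python3 - <<'E'
from h import *
im,d=capture("scene");x,y=proj("scene",[515,129,150])[0].astype(int)
cv2.imwrite("pics/in1.png",cv2.resize(im[y-38:y+37,x-60:x+40,::-1],(600,450),interpolation=cv2.INTER_CUBIC))
E
```

```text
t 16.95 p [523.091 156.759 313.494] Ftool [ 1.153 -0.766  1.36 ] Ttool [ 0.047  0.494 -0.055] w 0.203883640742174
t 17.15 p [523.409 157.826 312.935] Ftool [ 0.329 -1.088  1.162] Ttool [ 0.107  0.45  -0.02 ] w 0.20244945739458903
t 17.35 p [523.588 158.185 312.802] Ftool [-5.815 -0.892  1.135] Ttool [ 0.189 -0.45  -0.132] w 0.19948178145252854
```

View pics/in1.png

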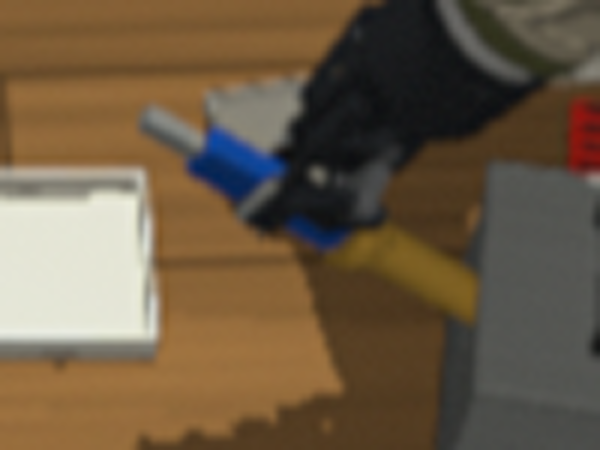

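The crop shows the collar against the mouth near (345,245), and axial force jumped to -6 N. One more 1 mm nudge will confirm it's seated.

```bash

python3 -m crank '[[0.01,0,0,0,0,0,1],[0.01,0,0,0,0,0,1],[0.01,0,0,0,0,0,1]]'>/dev/null; python3 f.py
python3 -c "
from shank import *
st()
im,dep=capture('scene'); im=im[...,::-1].copy();H,S,V=masks('scene',im);s=status.sense();M=Rq(s['ee_rot']).as_matrix()
print('mouth est from collar', s['eef_pos']+155*M[:,2]+53*M[:,0])"
```

```text
t 17.7 p [523.753 158.441 312.671] Ftool [-11.671  -1.228   0.268] Ttool [ 0.294 -1.375 -0.182] w 0.20153865880287505
t 17.7 p [523.753 158.441 312.671] x [ 0.214  0.837 -0.503] z [-0.123 -0.488 -0.864] F [-3.722 -9.6    5.637] T [-1.247  0.675  0.008] w 0.20153865880287505 gf 59.57745015621185 j [ 0.15   0.506  1.496 -0.491  1.385  0.553]
mouth est from collar [515.949 127.245 152.037]
```

Seated: 12 N axial, with only 0.3 mm of travel for a 1 mm command. Drawing it out along the axis.

```bash

python3 -m crank '[[-0.02,0,0,0,0,0,1],[-0.08,0,0,0,0,0,1],[-0.18,0,0,0,0,0,1],[-0.3,0,0,0,0,0,1],[-0.42,0,0,0,0,0,1]]'>/dev/null; python3 f.py
python3 -m crank '[[-0.15,0,0,0,0,0,1],[-0.3,0,0,0,0,0,1],[-0.45,0,0,0,0,0,1],[-0.6,0,0,0,0,0,1]]'>/dev/null; python3 f.py
python3 -m crank '[[-0.15,0,0,0,0,0,1],[-0.3,0,0,0,0,0,1],[-0.5,0,0,0,0,0,1],[-0.8,0,0,0,0,0,1],[-1,0,0,0,0,0,1],[-1,0,0,0,0,0,1]]'>/dev/null; python3 f.py
python3 - <<'E'
from goal import *
from fit import masks
for n in ("scene","top"):
    im,dep=capture(n); cv2.imwrite(f"pics/{n}5.png",im[...,::-1]); np.save(f"pics/{n}5_d.npy",dep)
st();print(rel([425,-190,258],92,0))
# tray from first picture pair: rim-top contour and floor by depth
for n,(a,b,c,d) in {"scene":(245,160,290,200),"top":(228,205,275,252)}.items():
    im=cv2.imread(f"pics/{n}0.png");H,S,V=masks(n,im);m=np.zeros(S.shape,np.uint8);m[b:d,a:c]=((S<60)&(V>90))[b:d,a:c]
    nc,l,s_,_=cv2.connectedComponentsWithStats(m);j=1+s_[1:,4].argmax();cn=cv2.findContours((l==j).astype(np.uint8),0,1)[0][0].reshape(-1,2)
    print(n,s_[j],cv2.minAreaRect(plane(n,cn,20)[:,:2].astype(np.float32)),cv2.minAreaRect(plane(n,cn,0)[:,:2].astype(np.float32)))
E
```

```text
t 18.25 p [514.591 123.259 333.635] Ftool [ 0.41  -1.129  1.572] Ttool [ 0.003  0.456 -0.069] w 0.20356220353393656
t 18.65 p [501.665  72.601 363.725] Ftool [1.084 0.525 1.569] Ttool [-0.016  0.362  0.034] w 0.2002613389933913
t 19.25 p [480.175 -11.955 414.533] Ftool [0.944 0.563 1.625] Ttool [-0.039  0.363 -0.002] w 0.20016479073969967
t 19.35 p [480.449 -10.333 412.923] x [ 0.215  0.839 -0.499] z [-0.122 -0.484 -0.866] F [ 0.495  0.147 -1.273] T [ 0.338 -0.124 -0.018] w 0.1974271728268896 gf 59.289509654045105 j [-0.179  0.241  1.6   -0.533  1.371  0.198]
(array([-0.853, -0.095,  2.28 ]), array([-0.093,  0.662, -0.354]))
scene [ 249  164   36   32 1069] ((426.02105712890625, -17.489925384521484), (120.52802276611328, 132.85076904296875), 87.72753143310547) ((410.9002685546875, -15.775794982910156), (123.05854034423828, 135.63999938964844), 87.72753143310547)
top [ 234  212   35   34 1133] ((418.2015380859375, -19.33386993408203), (122.40078735351562, 119.45367431640625), 88.64590454101562) ((420.434326171875, -18.667278289794922), (124.0090560913086, 121.02320098876953), 88.64588165283203)
```

The tray centre comes out at (419,-18) from both views, side about 121 mm. I'll level the rod and move over.

```bash

python3 -m crank '[[-0.1,0,0,-0.02,0.16,-0.09,1],[-0.2,0,0,-0.045,0.33,-0.175,1],[-0.3,0,0,-0.07,0.5,-0.265,1],[-0.3,0,0,-0.093,0.662,-0.354,1],[-0.3,0,0,-0.093,0.662,-0.354,1],[-0.3,0,0,-0.093,0.662,-0.354,1]]'>/dev/null; python3 f.py
python3 -m crank '[[-0.3,-0.1,0.1,0,0,0,1],[-0.6,-0.2,0.2,0,0,0,1],[-0.9,-0.3,0.3,0,0,0,1],[-0.9,-0.3,0.3,0,0,0,1],[-0.9,-0.3,0.3,0,0,0,1]]'>/dev/null; python3 f.py
python3 - <<'E'
from goal import *
st();print(rel([426,-211,257],92,0))
E
```

```text
t 19.95 p [474.269 -35.055 427.399] Ftool [0.497 0.195 2.53 ] Ttool [-0.061 -0.078 -0.008] w 0.20230072686856246
t 20.45 p [ 447.521 -126.176  397.613] Ftool [0.546 0.532 1.696] Ttool [ 0.001 -0.025  0.009] w 0.1989472997156806
t 20.45 p [ 447.521 -126.176  397.613] x [-0.034  0.999 -0.001] z [-0.002 -0.001 -1.   ] F [ 0.51   0.562 -1.698] T [-0.025  0.    -0.008] w 0.1989472997156806 gf 59.19547140598297 j [-0.527  0.187  1.68  -0.002  1.276 -0.561]
(array([-0.839, -0.242,  1.408]), array([-0.002,  0.002, -0.001]))
```

```bash

python3 -m crank '[[-0.3,-0.1,0.1,0,0,0,1],[-0.6,-0.2,0.4,0,0,0,1],[-0.84,-0.24,0.7,0,0,0,1],[-0.84,-0.24,0.9,0,0,0,1],[-0.84,-0.24,1,0,0,0,1],[-0.84,-0.24,1,0,0,0,1]]'>/dev/null; python3 f.py
python3 - <<'E'
from goal import *
for n in ("scene","top"):
    im,dep=capture(n); cv2.imwrite(f"pics/{n}6.png",im[...,::-1]); np.save(f"pics/{n}6_d.npy",dep)
P,d=shank("6",rad=20); print("tip",P[1],"collar",P[0]);st();print(rel([426,-211,257],92,0))
a=cv2.imread("pics/scene6.png");b=cv2.imread("pics/top6.png")
cv2.imwrite("pics/m4.png",np.hstack([cv2.resize(i,(400,300)) for i in (a[120:225,170:310],b[150:255,200:340])]))
E
```

```text
t 21.05 p [ 426.79  -210.132  297.339] Ftool [ 0.138 -0.699  1.431] Ttool [ 0.016 -0.029 -0.008] w 0.19582066451133023
scene px 144 ends [268.003 154.046] [225.92  156.765] t 61.59816608803332 194.29638534443586 cloud-mean off [-0.     0.364  2.039]
top px 76 ends [276.098 222.415] [249.946 224.225] t 103.57778007190304 190.80725373637281 cloud-mean off [-0.    -1.356 -0.529]
dir in tool [ 1.    -0.008  0.003] world [-0.045  0.999 -0.004] off tool at collar,tip [53.    -0.103  3.078] [193.     -1.245   3.439]
tip [418.734 -17.852 140.227] collar [ 425.044 -157.714  140.773]
t 21.15 p [ 426.98  -210.471  298.92 ] x [-0.037  0.999 -0.001] z [ 0.001 -0.001 -1.   ] F [ 0.337  0.344 -1.844] T [-0.093 -0.011  0.   ] w 0.19892927198625918 gf 59.29243326187134 j [-0.705  0.324  1.783 -0.001  1.033 -0.741]
(array([-0.004, -0.01 ,  0.419]), array([0.001, 0.002, 0.003]))
```

View pics/m4.png

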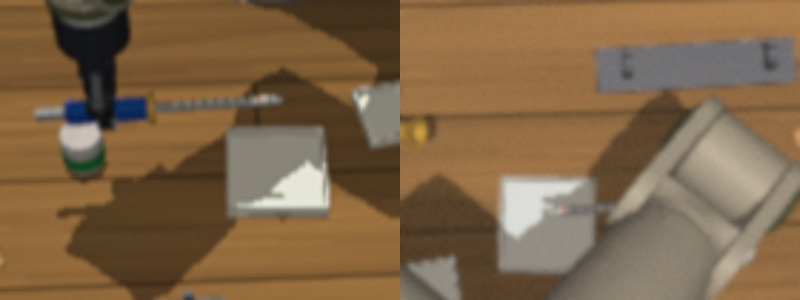

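The rod is level to within 0.3°, scale up, with the tip at (419,-18), right over the tray centre. The tin is below the hand but 35 mm clear. Lowering 40 mm to finish.

```bash

python3 -m crank '[[0,0,0.1,0,0,0,1],[0,0,0.2,0,0,0,1],[0,0,0.3,0,0,0,1],[0,0,0.39,0,0,0,1],[0,0,0.39,0,0,0,1],[0,0,0.39,0,0,0,1],[0,0,0.39,0,0,0,1],[0,0,0.39,0,0,0,1]]'>/dev/null; python3 f.py
python3 - <<'E'
from goal import *
for n in ("scene","top"):
    im,dep=capture(n); cv2.imwrite(f"pics/{n}7.png",im[...,::-1]); np.save(f"pics/{n}7_d.npy",dep)
P,d=shank("7",rad=16); print("tip",P[1],"collar",P[0]);st();print(status.sense()["dq"])
E
```

```text
t 21.95 p [ 426.452 -211.184  259.271] Ftool [-0.88   0.676  2.044] Ttool [ 0.024 -0.06  -0.01 ] w 0.2000678219173622
scene px 136 ends [266.996 161.934] [225.968 164.492] t 60.00799731945764 192.87720676210188 cloud-mean off [-0.     0.678  0.597]
top px 72 ends [276.053 223.763] [250.966 225.51 ] t 103.7003258589704 189.1112302908081 cloud-mean off [-0.    -0.776 -1.606]
dir in tool [ 1.    -0.009  0.009] world [-0.045  0.999 -0.01 ] off tool at collar,tip [53.     0.517  0.944] [193.     -0.801   2.229]
tip [418.835 -18.351 101.902] collar [ 425.115 -158.216  103.238]
t 22.05 p [ 426.429 -211.146  259.201] x [-0.035  0.999 -0.   ] z [ 0. -0. -1.] F [ 0.064 -0.287 -2.223] T [-0.06  -0.032 -0.04 ] w 0.20271264191802899 gf 59.31643009185791 j [-0.707  0.384  1.822 -0.     0.936 -0.742]
[ 0.001 -0.     0.001 -0.     0.001 -0.001]
```

```bash
python3 -c "
from rig import ticket
print(ticket.finish_job())"
```

```text
the job is handed in; nothing more can be done
None
```

The job was handed in at about 22 s with every step done in order: pedal pressed to its stop and back up, rod seated in the guide (12 N) and drawn out, now held level and still, scale up, tip about 102 mm above the tray's middle. One risk is that the fingertips' push on the pedal briefly reached about 41 N, just over the 40 N limit set for the arm and the gripper's body.

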